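# Touch test on waxed bronzes

### The arm

A 7-joint arm with a two-finger parallel gripper is mounted at the origin on the work surface. World frame = base frame: x ahead of the robot, y to its left, z up, the work surface at z = 0. Lengths are in m, angles in rad, forces in N, time in s.
With the tool pointing down it reaches from about 0.4 to 0.875 m from the base axis. Payload 4.4 kg.
Tool frame: the origin (TCP) lies midway between the tips of the shut fingers; the grasp point (between the pads) lies 19 mm behind it (ctrl.tcp_to_grasp is the distance from the TCP to the grasp point, in m); y points along the fingers, z is the direction in which the jaws open and shut, and the axes are right-handed (so a half turn about y gives the same grasp; the last joint's range is limited). The gripper opens to 85 mm and grips with 20 to 120 N. Pads are 22 mm wide; open, the fingers measure 114 mm over their backs; the gripper's body (76 mm by 85 mm) begins 54 mm behind the grasp point. The pads swing forward as they close: fully open they stand 13 mm farther back than shut.
Start: joints at [-1.339, 0.628, 0.038, 1.517, -0.027, 0.996, -0.02], TCP at [0.191, 0.621, 0.231] pointing down, gripper open.
Joint ranges: [-3.06, 3.06], [-0.37, 2.12], [-1.25, 1.32], [0.18, 2.47], [-1.1, 4.24], [0.23, 1.98], [-2.94, 2.94]. Speed limits (rad/s): [2.57, 2.57, 3.14, 3.14, 3.14, 3.14, 3.14].

### API

Orientations are given as a rotation vector (axis times angle).
In Python, from workcell import ctrl, vision, order gives the robot as it stands.
- The arm moves only by the tool apply_moves, never from a script. Its argument "moves" is a list of rows, each a list of 3 entries, a list of its own where there are three numbers: the closure, from 0 (fully open) to 1 (shut), then the shift along the tool's x, y, z in mm, then the turn, a rotation vector about the tool's x, y, z in degrees. A call has 1 to 12 rows; each row shifts and turns the pose as measured when the row begins, along the tool's axes as they then stand; what a row does not reach is not made up. A row lasts 1/8 s, in which the tool goes at most 62.5 mm and 10.7 degrees, less where a joint would pass 70% of its speed; a pose out of reach is approached as far as the arm can. A call with a gripper value outside its range is refused whole. The fingers move at their own pace and stop on an object; "newtons" is the grip in N (left out, the last holds). Time passes only in rows, so rows that do not move let the fingers close. It gives the time, the measured TCP pose, the force and the opening at its end, in the units of the state.
- ctrl.read_state(): the state, without advancing time (a new reading comes with each control period).
- vision.camera(name): name is "side" or "top"; returns a dict with "pixels" (400x640x3 uint8, blue, green, red), "mtx" (3x3 intrinsics, pixels), "origin" and "orientation" of the camera in the world. Camera axes: x right, y down, z forward; pixel columns grow to the right and rows downward; lengths in m; the calibration is good to about 2 mm. A picture is of the moment at which its call begins. There is no depth.
- order.close_job(): hands the job in, once; it reports no verdict.
The state is a dict: "t": time; "q": joint angles; "joint_velocities": joint speeds; "tau": joint torques, N m; "ee_pos": TCP position; "tcp_rot": TCP orientation; "wrist_force": force on the tool from outside, world axes, zero at the start; "moment": the same for the moment, N m; "finger_gap": finger opening in m.
Only numpy, scipy, OpenCV 4.12 (cv2) and the standard library are available. Lean on these libraries where they do the work, as an engineer would, in place of code of your own. Each camera call takes 0.05 s, during which the arm holds its last target. There are 200 camera calls.

### The job

Check by touch whether the wax on the small bronzes has dried: with a fingertip press lightly from above on the acorn, then on the squirrel's head, then on the toadstool's cap, in that order, each just until you see the bronze dip a few millimetres on its sprung pin, never down to the stop, and let it come back up before the next. The bronze pear is still wet, so do not touch it, and leave the tools, tins and bottles where they are.

Things in the scene. Friction and masses are not known exactly. Their poses are not given: they have to be found in the camera images.
- acorn: Dark bronze acorn, point down, 54 mm across its cap, 62 mm tall, its top 127 mm above the table. Origin at its lower point, 65 mm above the table. z up.
- acorn_top (a point): Top of the acorn: end of the short stalk (12 mm across, 5 mm tall) in the middle of its cap. 127 mm above the table at rest.
- acorn_pin (a joint): Sprung pin (8 mm thick) that the acorn stands on. 0 m when up; grows to its stop at 0.014 m as the bronze is pressed straight down; the bronze moves only up and down, and springs back up by itself. It begins to give at about 1.5 N and the force rises by 0.45 N per mm to about 8 N at the stop.
- acorn_foot: Round turned steel foot fixed to the table, 72 mm across and 12 mm thick at the rim, necked to 24 mm across at its 45 mm high top; origin at the centre of its underside. Bears the acorn.
- squirrel: Dark bronze squirrel sitting up, 95 mm long with its tail, 63 mm wide at most, 108 mm tall; origin under its middle, 65 mm above the table, z up; it looks along its own -x, its bushy tail curls up at +x (tail top 71 mm above the origin, so well below the head, and 35 to 60 mm behind the middle).
- squirrel_head: The squirrel's head: ball of 36 mm with a snout at -x and two small ears; origin at the ball's centre, 155 mm above the table, 8 mm to -x of the squirrel's middle.
- squirrel_head_top (a point): Top of the squirrel's head, the highest point of the squirrel, 173 mm above the table at rest.
- squirrel_pin (a joint): Sprung pin (8 mm thick) that the squirrel stands on. 0 m when up; grows to its stop at 0.014 m as the bronze is pressed straight down; the bronze moves only up and down, and springs back up by itself. It begins to give at about 1.5 N and the force rises by 0.45 N per mm to about 8 N at the stop.
- squirrel_foot: Round turned steel foot fixed to the table, 72 mm across and 12 mm thick at the rim, necked to 24 mm across at its 45 mm high top; origin at the centre of its underside. Bears the squirrel.
- toadstool_cap: Domed round cap of a dark bronze toadstool, 72 mm across and 28 mm high, on a stem about 25 mm thick; origin at the centre of its underside, 105 mm above the table. z up.
- toadstool_top (a point): Top centre of the toadstool's cap, 133 mm above the table at rest.
- toadstool_pin (a joint): Sprung pin (8 mm thick) that the toadstool stands on. 0 m when up; grows to its stop at 0.014 m as the bronze is pressed straight down; the bronze moves only up and down, and springs back up by itself. It begins to give at about 1.5 N and the force rises by 0.45 N per mm to about 8 N at the stop.
- toadstool_foot: Round turned steel foot fixed to the table, 72 mm across and 12 mm thick at the rim, necked to 24 mm across at its 45 mm high top; origin at the centre of its underside. Bears the toadstool.
- pear: Dark bronze pear with a short stalk, 56 mm across, 87 mm tall, its top 152 mm above the table: the wet one, not to be touched. Origin at the middle of its underside, 65 mm above the table.
- pear_pin (a joint): Sprung pin that the pear stands on. 0 m when up; grows to its stop at 0.014 m as the bronze is pressed straight down; the bronze moves only up and down, and springs back up by itself. It begins to give at about 1.5 N and the force rises by 0.45 N per mm to about 8 N at the stop.
- wax_tin: Bystander: low round metal tin, 52 mm across, 35 mm tall, loose; origin at the centre of its underside.
- pigment_jar: Bystander: small jar, 50 mm across, 50 mm tall, loose; origin at the centre of its underside.
- spray_bottle: Bystander: white bottle, 66 mm across, 170 mm tall, loose; origin at the centre of its underside.
- brush: Bystander: paint brush lying across the far side, loose; its length is its own x.
- hammer: Bystander: hammer lying across the far side, loose; its length is its own x.
- scraper: Bystander: flat scraper 170 mm long lying at the near left, loose; its length is its own x.
- screwdriver: Bystander: screwdriver 170 mm long lying at the near right, loose; its length is its own x.
- wedge_block: Bystander: small wooden block, 50 x 40 x 25 mm, loose; origin at the centre of its underside.
Mind the look-alikes: they are no part of the job. What is shaped like the toadstool_foot but turquoise is not meant. Leave any green look-alike of the part that bears pear alone.

How it is judged:
On the way, in this order (a step that is already met when the one before it is completed fails the run):
1. a fingertip rests on the acorn and the bronze dips at least 1.5 mm on its spring, the other bronzes untouched (contact force between the fingers and acorn above 0.5 N and value of joint acorn_pin above 0.0015 m and value of joint each of squirrel_pin, toadstool_pin, pear_pin below 0.001 m), for 0.1 s.
2. a fingertip rests on the squirrel's head and the bronze dips at least 1.5 mm on its spring, the other bronzes untouched (contact force between the fingers and squirrel_head above 0.5 N and value of joint squirrel_pin above 0.0015 m and value of joint each of acorn_pin, toadstool_pin, pear_pin below 0.001 m), for 0.1 s.
3. a fingertip rests on the toadstool's cap and the bronze dips at least 1.5 mm on its spring, the other bronzes untouched (contact force between the fingers and toadstool_cap above 0.5 N and value of joint toadstool_pin above 0.0015 m and value of joint each of acorn_pin, squirrel_pin, pear_pin below 0.001 m), for 0.1 s.
At the end, for the whole second after the job is handed in: After the three touches in order, all four bronzes are back up on their springs (within 1 mm) and no loose bystander has moved more than 15 mm (value of joint each of acorn_pin, squirrel_pin, toadstool_pin, pear_pin below 0.001 m and distance of each of wax_tin, pigment_jar, spray_bottle, brush, hammer, scraper, screwdriver, wedge_block from where it was at the start of the episode below 0.015 m).
It fails at once if the acorn is pushed down nearly to the stop of its spring (12.5 of 14 mm), or hit with over 20 N (value of joint acorn_pin above 0.0125 m or contact force between anything else and acorn_foot above 20 N).
It fails at once if the squirrel is pushed down nearly to the stop of its spring (12.5 of 14 mm), or hit with over 20 N (value of joint squirrel_pin above 0.0125 m or contact force between anything else and squirrel_foot above 20 N).
It fails at once if the toadstool is pushed down nearly to the stop of its spring (12.5 of 14 mm), or hit with over 20 N (value of joint toadstool_pin above 0.0125 m or contact force between anything else and toadstool_foot above 20 N).
It fails at once if the pear, still wet, is touched or pushed (contact force between anything else and pear above 0.3 N or value of joint pear_pin above 0.002 m).
It fails at once if a bystander is moved over 15 mm, lifted or knocked over (distance of any of wax_tin, pigment_jar, spray_bottle, brush, hammer, scraper, screwdriver, wedge_block from where it was at the start of the episode above 0.015 m).
It also fails if it takes over 48 s, if anything falls off the work surface, if the arm or the gripper's body presses on something with over 40 N, if the wrist force passes 120 N, or if a joint passes its speed limit or range.

## Working session

There is one attempt and no reset: what is moved stays moved. The work goes in short steps, Python scripts to look and compute and a tool call to move; the robot and the scene stay as the last step left them, time stands still between calls to the robot, and variables do not carry over. Pictures are saved under pics/ and viewed, about 8 in all and at most 12, crops included, and the job is handed in when it is done.

Besides the shell and the picture viewer there is one more tool, called after "Request:" as a command line: name --argument value ..., lists and objects as JSON in quotes. apply_moves: Moves the arm, as the interface text tells. Its arguments: {"type":"object","properties":{"moves":{"type":"array","items":{"type":"array"}},"newtons":{"type":"number"}},"required":["moves"]}

```bash
mkdir -p pics
cat > h.py <<'E'
import numpy as np, cv2
from scipy.spatial.transform import Rotation as R
from workcell import ctrl, vision, order
def cam(n):
    c=vision.camera(n); o=np.array(c["orientation"],float)
    c["R"]=o if o.shape==(3,3) else (R.from_rotvec(o) if o.size==3 else R.from_quat(o)).as_matrix()
    return c
def ray(c,u,v):
    return c["R"]@np.linalg.solve(np.array(c["mtx"]),[u,v,1.])
def onz(c,u,v,z):
    d=ray(c,u,v); p=np.array(c["origin"]); return p+d*(z-p[2])/d[2]
def proj(c,p):
    q=np.array(c["mtx"])@c["R"].T@(np.array(p)-np.array(c["origin"])); return q[:2]/q[2]
E
python3 - <<'E'
from h import *
for n in("side","top"):
    c=cam(n); print(n,c["origin"],c["orientation"],c["mtx"]); cv2.imwrite(f"pics/{n}0.png",c["pixels"])
print(ctrl.read_state())
E
```

```text
side [ 0.10323547 -0.68293726  0.95558861] [-2.23381211  0.7563282  -0.30001091] [[408.02354993   0.         321.25065344]
 [  0.         408.02354993 195.55589137]
 [  0.           0.           1.        ]]
top [ 0.51716324 -0.00766561  1.23729991] [-2.19631597  2.17255417 -0.03142633] [[447.65829847   0.         318.15882586]
 [  0.         447.65829847 200.53954141]
 [  0.           0.           1.        ]]
{'t': 0.1, 'q': array([-1.33874634,  0.62924905,  0.03846764,  1.51826165, -0.02697649,
        0.99631568, -0.02000137]), 'joint_velocities': array([-0.00107662, -0.00210444,  0.0016136 , -0.00089884, -0.00173148,
       -0.00193555,  0.00018714]), 'tau': array([ 3.29494251e-03, -5.64524996e+01,  1.23055983e+00, -1.93971795e+01,
        1.11921667e-02,  5.37095722e-03,  1.87512222e-05]), 'ee_pos': array([0.19057797, 0.6208466 , 0.23048648]), 'tcp_rot': array([-1.55982986,  0.2339959 , -0.23367327]), 'wrist_force': array([ 0.00099834, -0.67635793,  0.19840194]), 'moment': array([-0.04950042, -0.02322792, -0.02425024]), 'finger_gap': 0.08550661901609316}
```

View pics/top0.png

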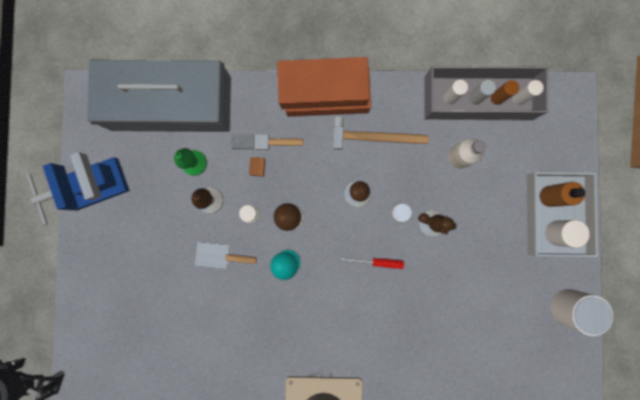

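View pics/side0.png

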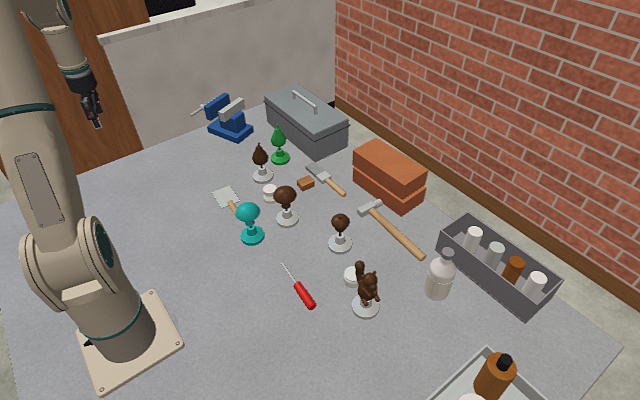

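Candidates: top view: acorn (360,190), squirrel (437,223), toadstool (287,216), with pear (203,198) to be avoided; look-alikes are the turquoise toadstool (285,264) and the green pear (187,160). Side view: acorn (340,222), squirrel (367,285), toadstool (285,195), pear (260,152). I'll check these in a crop and measure.

Run:
```python
from h import *
T=cam("top");S=cam("side")
def blobs(c,lo):
    p=c["pixels"]; h=cv2.cvtColor(p,cv2.COLOR_BGR2HSV)
    m=((h[...,2]<115)&(h[...,1]>70)&((h[...,0]<20)|(h[...,0]>170))).astype(np.uint8)
    return m,cv2.connectedComponentsWithStats(m)
for n,c in(("top",T),("side",S)):
    m,(k,l,s,ce)=blobs(c,0)
    for i in range(1,k):
        if 60<s[i,4]<1500: print(n,s[i],ce[i].round(1))
a=cv2.resize(T["pixels"][160:260,180:470],None,fx=2.7,fy=2.7,interpolation=cv2.INTER_CUBIC)
b=cv2.resize(S["pixels"][135:325,235:395],None,fx=1.7,fy=1.7,interpolation=cv2.INTER_CUBIC)
o=np.zeros((600,800,3),np.uint8);o[:a.shape[0],:a.shape[1]]=a;o[272:272+b.shape[0],:b.shape[1]]=b
cv2.imwrite("pics/crop.png",o)
for nm,u,v,z in(("acorn",360,190,.115),("squ",437,223,.155),("toad",287,216,.11),("pear",203,198,.1)):
    q=onz(T,u,v,z);print(nm,q.round(3),proj(S,q).round(1))
```

```text
top [635  57   5  50 180] [637.4  85.8]
top [491  84  22  20 223] [499.9  95.3]
top [280 100  89   9 526] [323.9 103.9]
top [286 108  84   8 382] [327.4 111.6]
top [631 115   9  53 372] [635.7 143.3]
top [351 182  18  19 259] [359.3 190.9]
top [540 183  30  23 429] [552.7 195.5]
top [568 187  17  11  71] [574.9 192.5]
top [192 190  19  18 259] [201.2 198.3]
top [275 204  25  26 510] [286.8 216.6]
top [419 214  36  19 386] [438.1 222.7]
side [252 143  16  22 207] [259.2 155.7]
side [353 151  75  49 992] [388.1 177.8]
side [353 169  73  48 888] [387.4 194.9]
side [297 182  17   9  72] [305.8 186.1]
side [273 186  23  23 353] [284.3 195.7]
side [331 214  18  18 233] [339.9 221.9]
side [355 261  25  45 616] [365.9 283.6]
side [501 260  25  25 272] [511.7 272.6]
side [474 362  40  38 757] [489.3 384.5]
acorn [ 0.602 -0.087  0.115] [340.1 218.8]
squ [ 0.521 -0.269  0.155] [362.1 267. ]
toad [0.535 0.096 0.11 ] [284.3 194.6]
pear [0.579 0.313 0.1  ] [260. 156.]
```

View pics/crop.png

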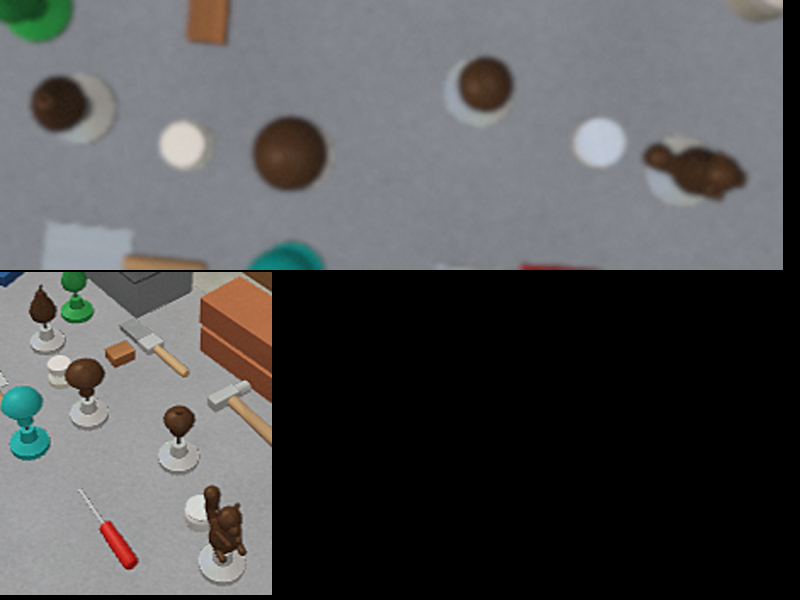

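The crop confirms the dark bronze targets: squirrel's tail at top (423,217), head about (447,224) and in the side view (370,278). Now I'll triangulate.

Run:
```python
from h import *
T=cam("top");S=cam("side")
def tri(a,b):
    A=[];B=[]
    for c,(u,v) in((T,a),(S,b)):
        d=ray(c,u,v);d/=np.linalg.norm(d);P=np.eye(3)-np.outer(d,d);A.append(P);B.append(P@np.array(c["origin"]))
    p=np.linalg.solve(sum(A),sum(B));return p.round(4),(proj(T,p)-a).round(1)
print("acorn",tri((359.5,190.7),(339.9,221)),onz(T,359.5,190.7,.113))
print("toad",tri((286.8,216.6),(284.3,195.7)),onz(T,286.8,216.6,.112))
print("head",tri((447,224),(370,278)),onz(T,447,224,.158))
print("tail",tri((423,217),(360,266)))
print("pear",tri((201.2,198.3),(259.2,157)))
# side-view feet: fit white rim blobs
p=S["pixels"];h=cv2.cvtColor(p,cv2.COLOR_BGR2HSV)
print("side foot colours",[p[y,x] for x,y in((330,244),(356,310),(278,218))],p[260,250])
for n,u,v in(("acorn",340,243),("squ",365.5,306),("toad",287,217)):print(n,onz(S,u,v,.012).round(3))
for n,u,v in(("acorn",357.5,194),("squ",432.5,223.5)):print(n,onz(T,u,v,.012).round(3))
b=cv2.resize(S["pixels"][250:325,325:405],None,fx=7,fy=7,interpolation=cv2.INTER_CUBIC)
cv2.imwrite("pics/sq.png",b)
s=ctrl.read_state();print(R.from_rotvec(s["tcp_rot"]).as_matrix().round(3))
```

```text
acorn (array([ 0.6014, -0.0864,  0.1058]), array([ 0.1, -0.1])) [ 0.60052908 -0.08568511  0.113     ]
toad (array([0.5342, 0.0967, 0.1053]), array([ 0.1, -0.2])) [0.533462   0.09645119 0.112     ]
head (array([ 0.5206, -0.2972,  0.1422]), array([ 0.4, -0.5])) [ 0.51936282 -0.29209992  0.158     ]
tail (array([ 0.5372, -0.2441,  0.1184]), array([ 0.3, -0.4]))
pear (array([0.5786, 0.3202, 0.0913]), array([ 0., -0.]))
side foot colours [array([195, 187, 183], dtype=uint8), array([180, 183, 179], dtype=uint8), array([191, 187, 183], dtype=uint8)] [163 163 162]
acorn [ 0.602 -0.09   0.012]
squ [ 0.522 -0.294  0.012]
toad [0.535 0.095 0.012]
acorn [ 0.599 -0.087  0.012]
squ [ 0.521 -0.291  0.012]
[[ 0.956 -0.     0.293]
 [-0.293 -0.001  0.956]
 [-0.    -1.    -0.001]]
```

View pics/sq.png

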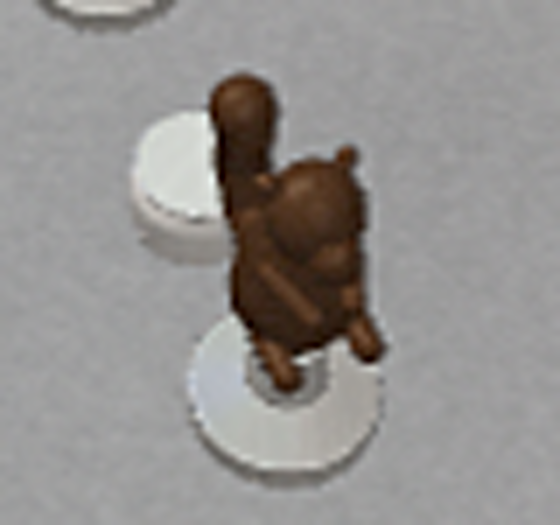

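Squirrel head ball sits at side pixel (370,280), foot centre at about (366,305), tail behind to upper left, ears at the sides. The squirrel's foot axis is about (0.522,-0.293), so its head is about (0.520,-0.300). Acorn is at about (0.601,-0.087) and toadstool about (0.534,0.096). I'll start moving with the fingers shut, at height.

Request:
apply_moves --moves '[[1,[0,-20,0],[0,0,0]],[1,[38,0,-35],[0,0,0]],[1,[38,0,-35],[0,0,0]],[1,[38,0,-35],[0,0,0]],[1,[38,0,-35],[0,0,0]],[1,[38,0,-35],[0,0,0]],[1,[38,0,-35],[0,0,0]],[1,[38,0,-35],[0,0,0]],[1,[38,0,-35],[0,0,0]],[1,[38,0,-35],[0,0,0]],[1,[38,0,-35],[0,0,0]],[1,[0,0,0],[0,0,0]]]'

```text
t: 1.8
ee_pos: [0.4604, 0.1627, 0.2514]
tcp_rot: [-1.555, 0.23, -0.236]
wrist_force: [-0.1, 0.4, -0.9]
finger_gap: -0.0006
```

```bash
cat >> h.py <<'E'
def go(x,y,z):
    s=ctrl.read_state();M=R.from_rotvec(s["tcp_rot"]).as_matrix();return ((np.array([x,y,z])-s["ee_pos"])@M*1000).round(1)
def tilt():
    return (R.from_rotvec(ctrl.read_state()["tcp_rot"]).as_matrix()).round(3)
E
python3 -c "
from h import *
s=ctrl.read_state();print(s['t'],s['ee_pos'],s['wrist_force'],s['finger_gap'],s['q']);print(tilt(),go(.601,-.087,.2))
S=cam('side');print('head',onz(S,370,280,.155),'acorn cap',onz(S,339.9,221,.110))"
```

```text
1.8 [0.46043977 0.16270124 0.25135405] [-0.07387853  0.37139739 -0.8505081 ] -0.0005870967975504966 [-0.47224356  0.37152912  0.10317613  1.93762034 -0.05194691  0.82975692
  0.9329703 ]
[[ 0.956  0.004  0.292]
 [-0.292  0.003  0.956]
 [ 0.003 -1.     0.004]] [ 207.2   51.3 -197.9]
head [ 0.51167014 -0.30808849  0.155     ] acorn cap [ 0.59926723 -0.08952482  0.11      ]
```

Request:
apply_moves --moves '[[1,[38,0,-36],[0,0,0]],[1,[38,0,-36],[0,0,0]],[1,[38,0,-36],[0,0,0]],[1,[38,0,-36],[0,0,0]],[1,[38,0,-36],[0,0,0]],[1,[20,0,-20],[0,0,0]],[1,[0,25,0],[0,0,0]],[1,[0,25,0],[0,0,0]],[1,[0,0,0],[0,0,0]]]'

```text
t: 2.98
ee_pos: [0.6094, -0.0721, 0.1978]
tcp_rot: [-1.545, 0.207, -0.209]
wrist_force: [-0.4, -0.3, -0.3]
finger_gap: -0.0001
```

```bash
python3 -c "
from h import *
s=ctrl.read_state();print(s['t'],s['ee_pos'],s['wrist_force']);print(go(.601,-.087,.15))
S=cam('side');print('tcp px',proj(S,s['ee_pos']));a=proj(S,(.601,-.087,.127));print(a)
p=S['pixels'][150:270,280:400];cv2.imwrite('pics/a1.png',cv2.resize(p,None,fx=5,fy=5,interpolation=cv2.INTER_CUBIC))"
```

```text
2.975 [ 0.60935343 -0.07213157  0.19781884] [-0.43706913 -0.34420962 -0.33281544]
[ -4.1  47.6 -17.3]
tcp px [339.27024809 193.41260246]
[339.91109509 216.04704389]
```

View pics/a1.png

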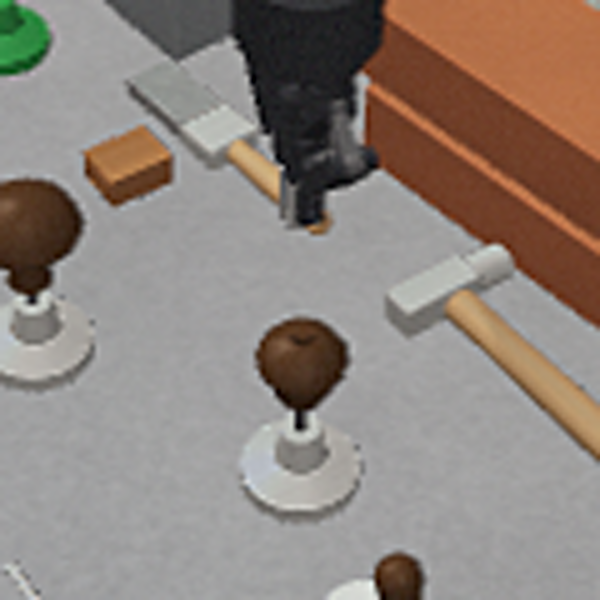

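The side crop shows the shut tips at crop (300,222), matching the predicted TCP pixel, and the acorn stalk at (303,338), within 2 px of prediction. Going over it and down.

Request:
apply_moves --moves '[[1,[-4,0,-17],[0,0,0]],[1,[0,25,0],[0,0,0]],[1,[0,24,0],[0,0,0]],[1,[0,0,0],[0,0,0]]]'

```text
t: 3.52
ee_pos: [0.6035, -0.0892, 0.1541]
tcp_rot: [-1.546, 0.198, -0.216]
wrist_force: [-0.1, 1.0, -0.3]
finger_gap: -0.0001
```

```bash
python3 -c "
from h import *
s=ctrl.read_state();print(s['t'],s['ee_pos'],s['wrist_force'],s['joint_velocities'].round(3));print(go(.601,-.088,.127));print(tilt())"
```

```text
3.525 [ 0.60350672 -0.0892382   0.15410657] [-0.14819995  0.99111109 -0.26931981] [ 0.005 -0.041  0.004 -0.027  0.001  0.007  0.003]
[-3.  27.1  0.1]
[[ 0.965  0.013  0.261]
 [-0.261  0.013  0.965]
 [ 0.01  -1.     0.016]]
```

Request:
apply_moves --moves '[[1,[-3,10,0],[0,0,0]],[1,[0,9,0],[0,0,0]],[1,[0,4,0],[0,0,0]],[1,[0,0,0],[0,0,0]]]'

```text
t: 4.03
ee_pos: [0.6023, -0.0892, 0.133]
tcp_rot: [-1.547, 0.194, -0.22]
wrist_force: [-0.6, -0.4, -1.1]
finger_gap: 0.0005
```

Request:
apply_moves --moves '[[1,[0,4,0],[0,0,0]],[1,[0,0,0],[0,0,0]]]'

```text
t: 4.28
ee_pos: [0.6027, -0.0891, 0.129]
tcp_rot: [-1.547, 0.194, -0.221]
wrist_force: [-0.2, 0.1, -0.1]
finger_gap: 0.0001
```

Request:
apply_moves --moves '[[1,[0,3,0],[0,0,0]],[1,[0,3,0],[0,0,0]],[1,[0,0,0],[0,0,0]]]'

```text
t: 4.65
ee_pos: [0.6032, -0.0891, 0.1235]
tcp_rot: [-1.547, 0.193, -0.222]
wrist_force: [-1.2, 0.2, 2.9]
finger_gap: 0.0003
```

Contact: 2.9 N, so a dip of about 3 mm. I'll press a touch more, hold, and measure the dip in the side image.

Request:
apply_moves --moves '[[1,[0,2,0],[0,0,0]],[1,[0,0,0],[0,0,0]],[1,[0,0,0],[0,0,0]]]'

```text
t: 5.03
ee_pos: [0.6033, -0.0891, 0.1219]
tcp_rot: [-1.547, 0.193, -0.222]
wrist_force: [-0.8, -0.4, 3.7]
finger_gap: -0.0001
```

```bash
cat >> h.py <<'E'
def low(c,x0,x1,y0,y1):
    p=c["pixels"][y0:y1,x0:x1];h=cv2.cvtColor(p,cv2.COLOR_BGR2HSV)
    m=((h[...,2]<115)&(h[...,1]>70)&((h[...,0]<20)|(h[...,0]>170)));return np.argwhere(m).mean(0).round(2)+[y0,x0],m.sum()
E
python3 -c "
from h import *
S=cam('side');s=ctrl.read_state();print(s['t'],s['ee_pos'],s['wrist_force'])
print(low(S,330,351,222,233), low(cv2 and {'pixels':cv2.imread('pics/side0.png')},330,351,222,233))
p=S['pixels'][170:260,285:395];q=cv2.imread('pics/side0.png')[170:260,285:395]
cv2.imwrite('pics/a2.png',cv2.resize(np.hstack([p,q]),None,fx=3.5,fy=3.5,interpolation=cv2.INTER_CUBIC))"
```

```text
5.075 [ 0.60325338 -0.08915442  0.12191737] [-0.03808584 -0.60589877  4.00065078]
(array([225.97, 339.84]), np.int64(144)) (array([225.48, 339.77]), np.int64(119))
```

View pics/a2.png

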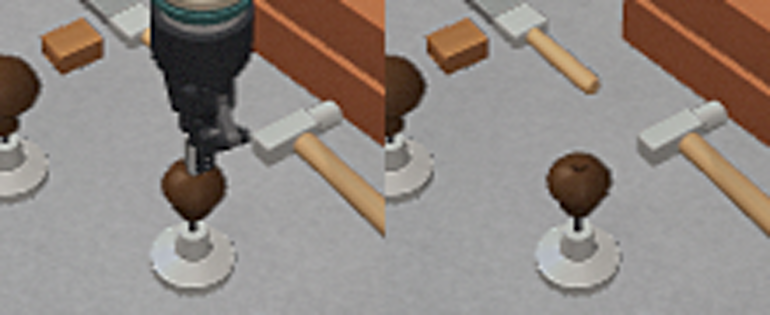

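The acorn has dipped visibly (side crop: its cap moved from (578,153) to about (193+385,160)), shortening the pin; 4 N fits a dip of about 5 mm. Lifting off and moving to the squirrel.

Request:
apply_moves --moves '[[1,[0,-20,0],[0,0,0]],[1,[0,-45,0],[0,0,0]],[1,[0,-45,0],[0,0,0]],[1,[-5,0,-45],[0,0,0]],[1,[-5,0,-45],[0,0,0]],[1,[-5,0,-45],[0,0,0]],[1,[-5,0,-45],[0,0,0]],[1,[-5,0,-40],[0,0,0]],[1,[0,0,0],[0,0,0]],[1,[0,0,0],[0,0,0]]]'

```text
t: 6.32
ee_pos: [0.5191, -0.3008, 0.2267]
tcp_rot: [-1.547, 0.19, -0.219]
wrist_force: [0.2, 0.8, 0.8]
finger_gap: -0.0003
```

```bash
python3 -c "
from h import *
S=cam('side');s=ctrl.read_state();print(s['t'],s['ee_pos'],s['wrist_force']);print(go(.519,-.3,.2));print(tilt())
print(low(S,330,351,222,233),'tcp',proj(S,s['ee_pos']))
for x,y in((.519,-.299),(.512,-.308)):print((proj(S,(x,y,.173))-[310,210])*5,(proj(S,(x,y,.155))-[310,210])*5)
cv2.imwrite('pics/s1.png',cv2.resize(S['pixels'][210:330,310:430],None,fx=5,fy=5,interpolation=cv2.INTER_CUBIC))"
```

```text
6.375 [ 0.51888774 -0.30107012  0.22673501] [-0.61350078  0.64998802 -0.12350138]
[-0.6 26.7  0.6]
[[ 0.966  0.02   0.257]
 [-0.258  0.011  0.966]
 [ 0.016 -1.     0.016]]
(array([225.45, 339.8 ]), np.int64(119)) tcp [372.47695448 257.58104433]
[301.2622973  306.28409681] [298.67033999 328.97627521]
[303.04098588 326.89004905] [300.40312128 349.50671822]
```

View pics/s1.png

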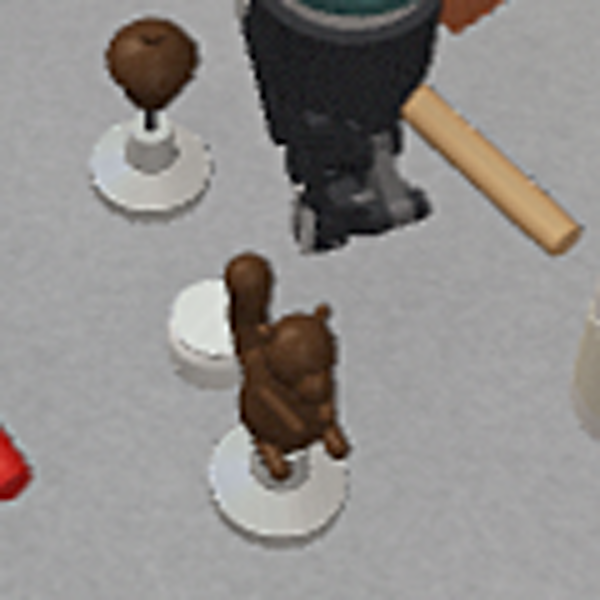

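The acorn is back up (mask row 225.45 vs 225.48 at start). The squirrel's head is at crop (301,348) and the shut tips at about (320,243); top and side views differ by some mm, their mean being about (0.517,-0.301), within the fingertip's tolerance. Descending.

Request:
apply_moves --moves '[[1,[-2,20,0],[0,0,0]],[1,[0,16,0],[0,0,0]],[1,[0,7,0],[0,0,0]],[1,[0,0,0],[0,0,0]]]'

```text
t: 6.88
ee_pos: [0.5206, -0.2962, 0.1823]
tcp_rot: [-1.546, 0.184, -0.215]
wrist_force: [0.1, 0.2, 0.4]
finger_gap: 0.0001
```

```bash
python3 -c "
from h import *
print(go(.517,-.301,.173))"
```

```text
[-2.4  9.1 -5.8]
```

Request:
apply_moves --moves '[[1,[-3,0,-6],[0,0,0]],[1,[0,4,0],[0,0,0]],[1,[0,3,0],[0,0,0]],[1,[0,0,0],[0,0,0]]]'

```text
t: 7.38
ee_pos: [0.5168, -0.3022, 0.176]
tcp_rot: [-1.548, 0.182, -0.217]
wrist_force: [-0.3, -0.2, 0.5]
finger_gap: -0.0001
```

Request:
apply_moves --moves '[[1,[0,3,0],[0,0,0]],[1,[0,2,0],[0,0,0]],[1,[0,0,0],[0,0,0]]]'

```text
t: 7.75
ee_pos: [0.5171, -0.302, 0.1707]
tcp_rot: [-1.548, 0.182, -0.217]
wrist_force: [1.1, -0.4, 0.5]
finger_gap: 0.0
```

Request:
apply_moves --moves '[[1,[0,2,0],[0,0,0]],[1,[0,0,0],[0,0,0]],[1,[0,0,0],[0,0,0]]]'

```text
t: 8.12
ee_pos: [0.5172, -0.302, 0.1686]
tcp_rot: [-1.548, 0.182, -0.217]
wrist_force: [0.3, -0.6, 0.8]
finger_gap: 0.0
```

Less force than a centred touch would give at this height. I'll check with a close look.

```bash
python3 -c "
from h import *
S=cam('side');T=cam('top');s=ctrl.read_state();print(s['wrist_force'],proj(S,s['ee_pos']),proj(T,s['ee_pos']))
f=lambda c,y,x,w,h,k:cv2.resize(c['pixels'][y:y+h,x:x+w],None,fx=k,fy=k,interpolation=cv2.INTER_CUBIC)
cv2.imwrite('pics/s2.png',np.hstack([f(S,240,335,70,80,5.5),f(T,183,410,70,80,5.5)]))"
```

```text
[-0.00380321 -0.37658567 -0.08641991] [370.4093038  273.60725308] [452.38606767 224.96259736]
```

View pics/s2.png

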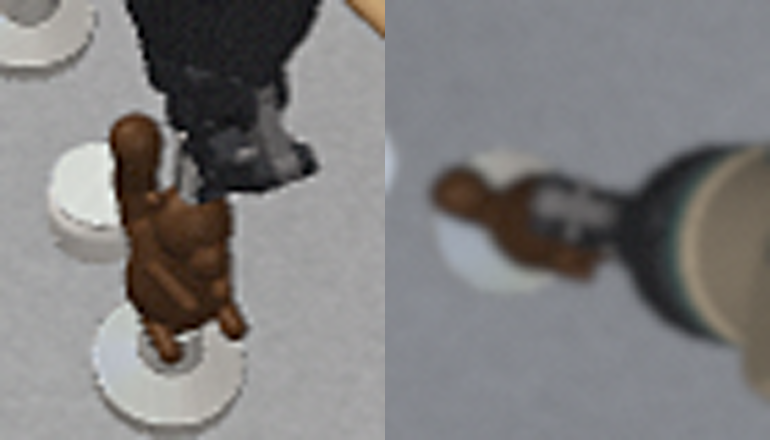

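```bash
cat >> h.py <<'E'
def shift(c,ref,x0,x1,y0,y1):
    r=cv2.imread(ref)[y0:y1,x0:x1];k=4
    big=cv2.resize(c["pixels"][y0-5:y1+5,x0-5:x1+5],None,fx=k,fy=k,interpolation=cv2.INTER_CUBIC)
    t=cv2.resize(r,None,fx=k,fy=k,interpolation=cv2.INTER_CUBIC)
    m=cv2.matchTemplate(big,t,cv2.TM_CCOEFF_NORMED);_,v,_,l=cv2.minMaxLoc(m);return l[0]/k-5,l[1]/k-5,round(v,3)
E
python3 -c "
from h import *
S=cam('side');s=ctrl.read_state();print(s['wrist_force'])
print('tail',shift(S,'pics/side0.png',353,366,260,274),'body',shift(S,'pics/side0.png',354,384,286,307))
print('expected px for 4mm dip',proj(S,(.52,-.3,.12))-proj(S,(.52,-.3,.124)))
# head profile in top0
p=cv2.imread('pics/top0.png');h=cv2.cvtColor(p,cv2.COLOR_BGR2HSV)
for y in range(211,238):print(y,''.join('#' if p[y,x].mean()<75 else '+' if p[y,x].mean()<100 else '.' for x in range(412,462)))
T=cam('top')
for q in((.517,-.302,.155),(.512,-.308,.155),(.519,-.294,.155),(.521,-.292,.065)):print(proj(T,q),proj(S,q))
p=cv2.imread('pics/side0.png')
for y in range(258,312):print(y,''.join('#' if p[y,x].mean()<45 else '+' if p[y,x].mean()<100 else '.' for x in range(345,395)))
"
```

```text
[ 0.51255803 -0.06272657 -0.44443763]
tail (0.0, 0.0, 0.983) body (0.0, 0.0, 0.999)
expected px for 4mm dip [-0.11012496  0.94923405]
211 ..................................................
212 ..................................................
213 .........+++++....................................
214 ........+######.........+++++.....................
215 .......+########+.....+#######++..................
216 ......+#########++..+############+++..............
217 ......+#############################++............
218 ......+###############################++..........
219 ......+#################################+.........
220 .......+#################################+........
221 ........++###############################+........
222 ..........++##############################+.......
223 .............++############################+......
224 ...............++###########################+.....
225 .................###########################+.....
226 .................+##########################+.....
227 ..................+#########################+.....
228 ...................+#######
[... 3012 characters left out ...]
......++++######+...+++++...............
300 ................+#+++##+......+###+...............
301 .................+++++.........+##................
302 .................+#+++++..........................
303 ..................++++++..........................
304 ...................#++#+..........................
305 ...................+##+...........................
306 ....................++............................
307 ..................................................
308 ..................................................
309 ..................................................
310 ..................................................
311 ..................................................
```

No dip at all (image shift 0.0), so the tip is beside the head's crown. I'll take one magnified look, now vs. before.

```bash
python3 -c "
from h import *
S=cam('side')
f=lambda p:cv2.resize(p[255:300,350:390],None,fx=10,fy=10,interpolation=cv2.INTER_CUBIC)
g=lambda p:np.clip(p.astype(float)**.7*5.2,0,255).astype(np.uint8)
cv2.imwrite('pics/s3.png',g(np.hstack([f(S['pixels']),f(cv2.imread('pics/side0.png'))])))"
```

```text
(no output)
```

View pics/s3.png

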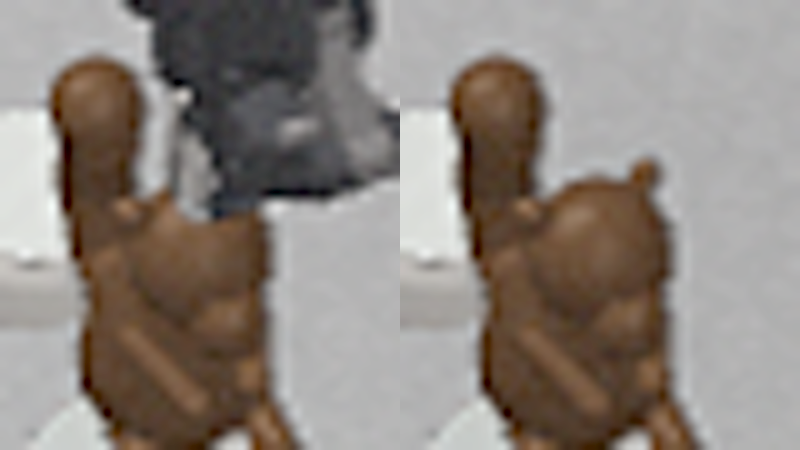

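The tip covers the head's upper part, with its lowest corner at about row 276.5 as predicted, so it is over the head but not yet loaded. I'll go down in small steps, watching force and image shift.

Request:
apply_moves --moves '[[1,[0,2,0],[0,0,0]],[1,[0,0,0],[0,0,0]],[1,[0,0,0],[0,0,0]]]'

```text
t: 8.75
ee_pos: [0.5172, -0.302, 0.1665]
tcp_rot: [-1.548, 0.181, -0.217]
wrist_force: [1.0, -0.2, -0.4]
finger_gap: 0.0003
```

Request:
apply_moves --moves '[[1,[0,2,0],[0,0,0]],[1,[0,0,0],[0,0,0]],[1,[0,0,0],[0,0,0]]]'

```text
t: 9.12
ee_pos: [0.5173, -0.3019, 0.1643]
tcp_rot: [-1.548, 0.182, -0.217]
wrist_force: [-0.6, 0.2, 0.0]
finger_gap: 0.0001
```

```bash
cat > chk.py <<'E'
from h import *
S=cam('side');F=[]
s=ctrl.read_state();print(s['ee_pos'],s['wrist_force'].round(2))
print('tail',shift(S,'pics/side0.png',353,366,260,274),'body',shift(S,'pics/side0.png',354,384,288,307))
E
python3 chk.py
```

```text
[ 0.51726333 -0.30195537  0.16430866] [ 0.41 -0.64 -0.6 ]
tail (0.0, 0.0, 0.971) body (0.0, 0.0, 0.999)
```

Request:
apply_moves --moves '[[1,[0,2,0],[0,0,0]],[1,[0,0,0],[0,0,0]],[1,[0,0,0],[0,0,0]]]'

```text
t: 9.55
ee_pos: [0.5173, -0.3019, 0.1622]
tcp_rot: [-1.548, 0.181, -0.217]
wrist_force: [0.2, 0.1, 0.1]
finger_gap: -0.0004
```

```bash
python3 chk.py; python3 -c "
from h import *
T=cam('top');S=cam('side');s=ctrl.read_state();e=s['ee_pos'];M=R.from_rotvec(s['tcp_rot']).as_matrix()
for a in(-11,11):
  for b in(-6,6):
    q=e+M@[a/1000,0,b/1000];print(a,b,(proj(S,q)-[350,255])*10,(proj(T,q)-[405,190])*10)
f=lambda p,x,y:cv2.resize(p[y:y+55,x:x+40],None,fx=10,fy=10,interpolation=cv2.INTER_CUBIC)
g=lambda p:np.clip(p.astype(float)**.7*5.2,0,255).astype(np.uint8)
w=cv2.resize(T['pixels'][190:245,405:475],None,fx=6,fy=6,interpolation=cv2.INTER_CUBIC)
o=np.hstack([f(S['pixels'],350,250)[:330],]);
o=np.hstack([cv2.resize(S['pixels'][255:300,350:390],(360,405),interpolation=cv2.INTER_CUBIC),cv2.copyMakeBorder(w,0,75,0,0,0)])
cv2.imwrite('pics/s4.png',g(o))"
```

```text
[ 0.51731911 -0.30190513  0.16218466] [0.06 0.62 0.07]
tail (0.0, 0.0, 0.959) body (0.0, 0.0, 0.999)
-11 -6 [171.67973777 238.27864302] [478.71324556 400.38415585]
-11 6 [148.14108293 197.86723027] [429.83504679 387.14509923]
11 -6 [256.56036524 205.89456013] [502.25516866 311.18296659]
11 6 [232.45618717 165.98370489] [453.39563148 297.9685519 ]
```

View pics/s4.png

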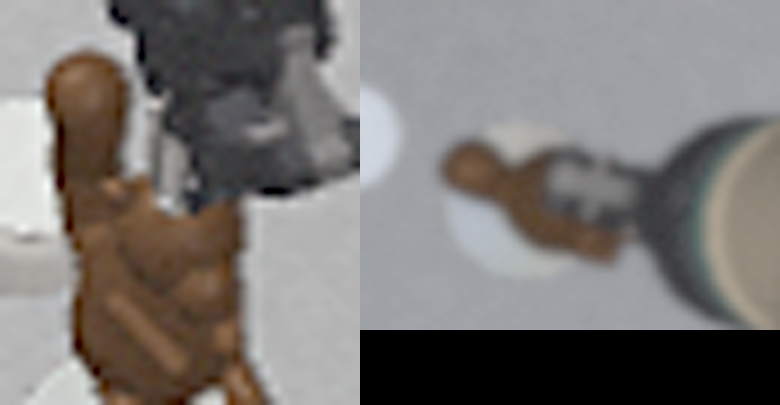

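The tip is still above an unmoved head (it covers the crown at crop (190,210), no lateral force); triangulation gave the head centre at z≈0.142, so the crown is near 0.160. Continuing in small steps.

Request:
apply_moves --moves '[[1,[0,2,0],[0,0,0]],[1,[0,0,0],[0,0,0]],[1,[0,0,0],[0,0,0]]]'

```text
t: 10.07
ee_pos: [0.5174, -0.3018, 0.1601]
tcp_rot: [-1.548, 0.181, -0.217]
wrist_force: [0.0, -0.3, -0.8]
finger_gap: 0.0002
```

Request:
apply_moves --moves '[[1,[0,1.5,0],[0,0,0]],[1,[0,0,0],[0,0,0]],[1,[0,0,0],[0,0,0]]]'

```text
t: 10.45
ee_pos: [0.5174, -0.3018, 0.1585]
tcp_rot: [-1.548, 0.181, -0.217]
wrist_force: [0.3, -0.2, 0.7]
finger_gap: -0.0001
```

```bash
python3 chk.py
```

```text
[ 0.51738925 -0.30186487  0.15845758] [ 0.39 -1.15 -0.03]
tail (0.0, 0.0, 0.941) body (0.0, 0.0, 0.999)
```

```bash
python3 -c "
from h import *
S=cam('side');s=ctrl.read_state();print(s['wrist_force'].round(2))
def asc(p):
  p=p.astype(int);o=[]
  for y in range(266,292):
    o.append(''.join('#' if p[y,x,2]-p[y,x,0]>15 else ('.' if p[y,x].mean()>130 else 'f') for x in range(352,392)))
  return o
for y,(a,b) in enumerate(zip(asc(S['pixels']),asc(cv2.imread('pics/side0.png')))):print(y+266,a,b)
e=s['ee_pos'];M=R.from_rotvec(s['tcp_rot']).as_matrix()
for a in(-11,11):
  for b in(-6,6): print(a,b,proj(S,e+M@[a/1000,0,b/1000]).round(1))
"
```

```text
[ 1.3   0.45 -0.25]
266 ...#########f.ffffffffffffffffffff...... ...#########f...........................
267 ...#########f...ffffffffffffffffffff.... ...#########f...........................
268 ...f########f..ffffffffffffffffffffff... ...f########f...........................
269 ....########f.fffffffffffffffffffffffff. ....########f...........................
270 ....########f.ffffffffffff.fffffffffffff ....########f...........................
271 ....#######f..ffffffffffffffffffffffffff ...f#######f.........###................
272 ...########f..ffffffffffffffffffffffffff ...########f.....ff.f###f...............
273 ...f#######f..ffffffffffffffffffffffffff ...f#######ff.#########f................
274 ....#######ff#ffffffffffffffffffffffffff ....#######ff##########f................
275 ....###########fffffffffffffffffffffff.. ....###################f................
276 ....###########ffffffffffffffffffff..... ....####################f...............
277 .....###########fffffffffffffffff....... ....f###################ff..............
278 ....f###########.fffff###............... ...
[... 535 characters left out ...]
##f...............
285 ......f#################f............... ......f#################f...............
286 ......###################f.............. ......###################f..............
287 ......###################f.............. .f....###################f..............
288 ......###################f.............. ......###################f..............
289 .....f###################f.............. .....f###################f..............
290 .....f###################f.............. .....f###################f..............
291 ......###################f.............. .....f###################f..............
-11 -6 [367.1 279.7]
-11 6 [364.7 275.7]
11 -6 [375.6 276.5]
11 6 [373.1 272.5]
```

Request:
apply_moves --moves '[[1,[0,1.5,0],[0,0,0]],[1,[0,0,0],[0,0,0]],[1,[0,0,0],[0,0,0]]]'

```text
t: 10.92
ee_pos: [0.5174, -0.3018, 0.1568]
tcp_rot: [-1.548, 0.181, -0.217]
wrist_force: [0.1, 0.2, 0.3]
finger_gap: -0.0003
```

Request:
apply_moves --moves '[[1,[0,1.5,0],[0,0,0]],[1,[0,0,0],[0,0,0]],[1,[0,0,0],[0,0,0]]]'

```text
t: 11.3
ee_pos: [0.5175, -0.3018, 0.1553]
tcp_rot: [-1.548, 0.182, -0.217]
wrist_force: [0.1, -0.3, 1.0]
finger_gap: -0.0001
```

```bash
python3 chk.py; python3 chk.py
```

```text
[ 0.51746997 -0.30178763  0.15523155] [ 0.36 -0.63 -0.45]
tail (0.0, 0.25, 0.923) body (0.0, 0.0, 0.999)
[ 0.51748234 -0.30182446  0.15527553] [ 0.37 -0.67  0.37]
tail (0.0, 0.25, 0.924) body (0.0, 0.0, 0.999)
```

```bash
python3 -c "
from h import *
S=cam('side');T=cam('top')
def tri(a,b):
    A=[];B=[]
    for c,(u,v) in((T,a),(S,b)):
        d=ray(c,u,v);d/=np.linalg.norm(d);P=np.eye(3)-np.outer(d,d);A.append(P);B.append(P@np.array(c['origin']))
    p=np.linalg.solve(sum(A),sum(B));return p.round(4),(proj(T,p)-a).round(1)
for u in (443,445,447,449):print(u,tri((u,224),(370,280)))
for n,q in dict(tail=(.536,-.246,.126),head=(.5185,-.2995,.155),orig=(.521,-.292,.065),foot=(.521,-.292,.012)).items():print(n,proj(S,q).round(1),proj(T,q).round(1))
s=ctrl.read_state();e=s['ee_pos'];print('tcp top',proj(T,e))
p=T['pixels'].astype(int);q=cv2.imread('pics/top0.png').astype(int)
A=lambda p,y:''.join('#' if p[y,x,2]-p[y,x,0]>18 else ('.' if p[y,x].mean()>110 else 'f') for x in range(414,470))
for y in range(211,236):print(y,A(p,y),A(q,y))
"
```

```text
443 (array([ 0.5225, -0.2929,  0.1269]), array([ 1. , -1.3]))
445 (array([ 0.5214, -0.2958,  0.1314]), array([ 0.6, -0.8]))
447 (array([ 0.5203, -0.2986,  0.136 ]), array([ 0.3, -0.4]))
449 (array([ 0.5193, -0.3014,  0.1405]), array([-0.1,  0.1]))
tail [359.8 265. ] [424.7 217. ]
head [369.7 276. ] [449.8 224.4]
orig [366.1 294.5] [437.5 223.3]
foot [364.8 305.7] [432.7 223.3]
tcp top [450.78451122 224.82421077]
211 ..............................................ffffffffff ........................................................
212 ............................................ffffffffffff ..........f.............................................
213 .......fffff...............................ffffffffffff# ......ffffff............................................
214 ......ff###fff.......fffffff..............ffffffffffff## .....ffff###ff.......fffffff............................
215 .....ff######ff....fffffffffff...........ffffffffffff### .....ff######ff....fffffffffffff........................
216 ....ff########ff.ffffffffffffffffff.....ffffffffffff#### ....ff########ffffffff#f#ffffffff
[... 1565 characters left out ...]
...............fff#############ffffffffffffff######## ..................fff#############fffff.................
231 ....................ffffff#######fffffffffffffff######## ....................ffffff########ff....................
232 .......................fffff#####ff..fffffffffff######## .......................fffff#####ff.....................
233 ...........................fffffff....ffffffffff.####### ...........................ffff#ff......................
234 ..............................fff......ffffffffff####### ..............................fff.......................
235 .......................................ffffffffff####### ........................................................
```

Request:
apply_moves --moves '[[1,[0,1.5,0],[0,0,0]],[1,[0,0,0],[0,0,0]],[1,[0,0,0],[0,0,0]]]'

```text
t: 11.88
ee_pos: [0.5175, -0.3018, 0.1537]
tcp_rot: [-1.548, 0.181, -0.217]
wrist_force: [0.4, 0.7, 1.0]
finger_gap: 0.0001
```

Request:
apply_moves --moves '[[1,[0,1.5,0],[0,0,0]],[1,[0,0,0],[0,0,0]],[1,[0,0,0],[0,0,0]]]'

```text
t: 12.25
ee_pos: [0.5177, -0.3019, 0.1525]
tcp_rot: [-1.548, 0.181, -0.217]
wrist_force: [-0.7, 0.2, 0.5]
finger_gap: 0.0007
```

```bash
python3 chk.py; python3 chk.py
```

```text
[ 0.51767926 -0.3018598   0.1525068 ] [-1.12 -0.6   1.83]
tail (0.0, 0.25, 0.911) body (0.0, 0.0, 0.996)
[ 0.51769497 -0.30192111  0.1525241 ] [-0.75  0.66  1.86]
tail (0.0, 0.25, 0.91) body (0.0, 0.0, 0.996)
```

Now a real load (about 1.8 N) and z lagging: contact. I'll press 3 mm more and check.

Request:
apply_moves --moves '[[1,[0,1.5,0],[0,0,0]],[1,[0,1.5,0],[0,0,0]],[1,[0,0,0],[0,0,0]],[1,[0,0,0],[0,0,0]]]'

```text
t: 12.85
ee_pos: [0.5177, -0.3019, 0.1496]
tcp_rot: [-1.548, 0.181, -0.217]
wrist_force: [-1.7, 0.2, 3.2]
finger_gap: 0.0002
```

```bash
python3 chk.py; python3 chk.py
```

```text
[ 0.51772891 -0.30187669  0.14966117] [-0.45  0.58  2.95]
tail (-0.25, 1.0, 0.898) body (0.0, 0.75, 0.983)
[ 0.51769317 -0.301895    0.14962417] [-0.8   0.48  2.41]
tail (-0.25, 1.0, 0.897) body (0.0, 0.75, 0.983)
```

Dip of about 3–4 mm in the image (0.75–1 px) at about 2.9 N. The contact height is below the stated crown, so I'll check that it really is the head that's touched.

```bash
python3 -c "
from h import *
S=cam('side');T=cam('top')
g=lambda p:np.clip(p.astype(float)**.6*9.2,0,255).astype(np.uint8)
a=cv2.resize(S['pixels'][252:302,346:386],(400,500),interpolation=cv2.INTER_LANCZOS4)
b=cv2.resize(cv2.imread('pics/side0.png')[252:302,346:386],(400,500),interpolation=cv2.INTER_LANCZOS4)
cv2.imwrite('pics/s5.png',g(np.hstack([a,b])))"
```

```text
(no output)
```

View pics/s5.png

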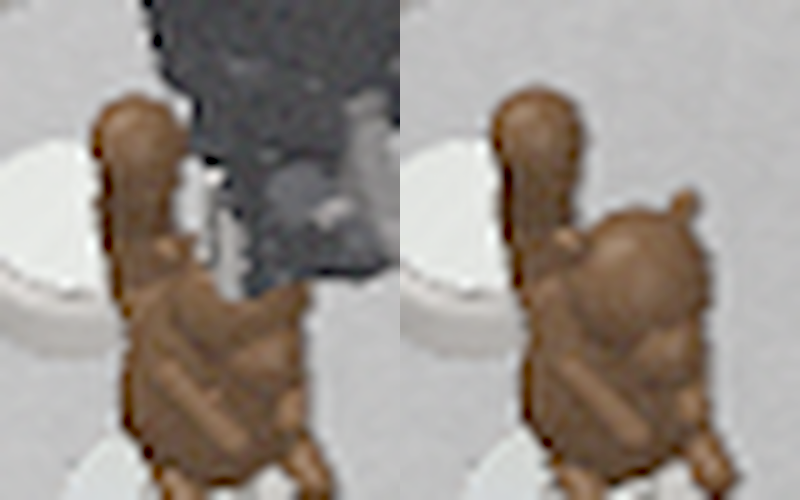

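The shut tip rests on the head ball between ears and snout (tip bottom at (245,298), snout at (265,350)), the whole squirrel visibly about 8 px (of a 10× crop) lower than at rest. Dip confirmed; lifting off and going to the toadstool.

Request:
apply_moves --moves '[[1,[0,-10,0],[0,0,0]],[1,[0,-40,0],[0,0,0]],[1,[0,-40,0],[0,0,0]],[1,[0,0,0],[0,0,0]]]'

```text
t: 13.55
ee_pos: [0.5156, -0.303, 0.2426]
tcp_rot: [-1.548, 0.181, -0.217]
wrist_force: [0.0, -0.2, -0.3]
finger_gap: -0.0002
```

```bash
python3 chk.py; python3 -c "
from h import *
print(go(.534,.096,.235))"
```

```text
[ 0.5145374  -0.30220422  0.24075785] [ 0.13 -0.31 -0.67]
tail (0.0, 0.0, 0.999) body (0.0, 0.0, 0.999)
[-81.4  11.1 390.2]
```

Squirrel fully back up (shift 0.0).

Request:
apply_moves --moves '[[1,[-8,0,40],[0,0,0]],[1,[-8,0,43],[0,0,0]],[1,[-8,0,43],[0,0,0]],[1,[-8,0,43],[0,0,0]],[1,[-8,0,43],[0,0,0]],[1,[-8,0,43],[0,0,0]],[1,[-8,0,43],[0,0,0]],[1,[-8,0,43],[0,0,0]],[1,[-8,0,40],[0,0,0]],[1,[0,0,0],[0,0,0]],[1,[0,0,0],[0,0,0]]]'

```text
t: 14.98
ee_pos: [0.5328, 0.0968, 0.2328]
tcp_rot: [-1.55, 0.204, -0.196]
wrist_force: [-0.0, 0.1, -0.3]
finger_gap: -0.0005
```

```bash
python3 -c "
from h import *
s=ctrl.read_state();print(s['ee_pos'],go(.534,.096,.15));S=cam('side');print(proj(S,s['ee_pos']))"
```

```text
[0.53283233 0.09679931 0.23275093] [ 1.9 82.7 -1.4]
[280.01343795 163.01982645]
```

Request:
apply_moves --moves '[[1,[0,30,0],[0,0,0]],[1,[0,30,0],[0,0,0]],[1,[0,18,0],[0,0,0]],[1,[0,10,0],[0,0,0]],[1,[0,5,0],[0,0,0]],[1,[0,0,0],[0,0,0]],[1,[0,0,0],[0,0,0]]]'

```text
t: 15.9
ee_pos: [0.5339, 0.0902, 0.1379]
tcp_rot: [-1.55, 0.212, -0.208]
wrist_force: [0.7, -0.6, -0.5]
finger_gap: 0.0002
```

```bash
python3 -c "
from h import *
s=ctrl.read_state();print(s['ee_pos'],s['wrist_force'],go(.534,.096,.133));S=cam('side');print(shift(S,'pics/side0.png',270,300,196,228))"
```

```text
[0.53385009 0.09021197 0.13792152] [ 0.7026509  -0.56771011 -0.51899063] [-1.4  5.   5.6]
(0.0, 0.0, 0.999)
```

Request:
apply_moves --moves '[[1,[-1,0,5.5],[0,0,0]],[1,[0,3,0],[0,0,0]],[1,[0,3,0],[0,0,0]],[1,[0,0,0],[0,0,0]],[1,[0,0,0],[0,0,0]]]'

```text
t: 16.58
ee_pos: [0.5352, 0.0969, 0.1328]
tcp_rot: [-1.549, 0.209, -0.209]
wrist_force: [0.0, -1.4, 2.0]
finger_gap: 0.0002
```

Request:
apply_moves --moves '[[1,[0,2,0],[0,0,0]],[1,[0,0,0],[0,0,0]],[1,[0,0,0],[0,0,0]]]'

```text
t: 16.95
ee_pos: [0.5352, 0.0969, 0.1309]
tcp_rot: [-1.549, 0.209, -0.209]
wrist_force: [-0.4, -0.6, 2.8]
finger_gap: 0.0002
```

Request:
apply_moves --moves '[[1,[0,1.5,0],[0,0,0]],[1,[0,0,0],[0,0,0]],[1,[0,0,0],[0,0,0]]]'

```text
t: 17.32
ee_pos: [0.5352, 0.0969, 0.1295]
tcp_rot: [-1.549, 0.209, -0.209]
wrist_force: [-1.1, 0.1, 3.3]
finger_gap: -0.0001
```

```bash
python3 -c "
from h import *
for i in range(2):
  S=cam('side');s=ctrl.read_state();print(s['ee_pos'],s['wrist_force'].round(2),shift(S,'pics/side0.png',270,300,198,216),shift(S,'pics/side0.png',270,300,196,206))
print(proj(S,(.534,.096,.107))-proj(S,(.534,.096,.111)))"
```

```text
[0.53516732 0.09691354 0.1295011 ] [-1.28  0.03  3.18] (0.0, 0.5, 0.977) (0.0, 0.75, 0.987)
[0.53518554 0.09695207 0.12950655] [-0.22 -0.04  1.87] (0.0, 0.5, 0.977) (0.0, 0.75, 0.987)
[0.10579417 0.96096713]
```

Toadstool is dipped about 3 mm (3.2 N, 0.5–0.75 px). Press 1 mm more for margin, hold, then lift straight up.

Request:
apply_moves --moves '[[1,[0,1,0],[0,0,0]],[1,[0,0,0],[0,0,0]],[1,[0,0,0],[0,0,0]],[1,[0,-10,0],[0,0,0]],[1,[0,-40,0],[0,0,0]],[1,[0,-40,0],[0,0,0]],[1,[0,0,0],[0,0,0]],[1,[0,0,0],[0,0,0]]]'

```text
t: 18.42
ee_pos: [0.5344, 0.0957, 0.2212]
tcp_rot: [-1.55, 0.21, -0.208]
wrist_force: [0.4, 1.3, -1.0]
finger_gap: -0.0002
```

```bash
python3 -c "
from h import *
S=cam('side');s=ctrl.read_state();print(s['t'],s['ee_pos'],s['wrist_force'].round(2))
for n,b in dict(acorn=(329,351,212,233),squirrel=(353,386,262,307),toad=(270,298,190,210),pear=(250,270,145,170),wax=(262,276,184,202),jar=(343,354,266,286),bottle=(424,456,250,300),scraper=(212,242,184,215),screwdriver=(280,318,262,308),hammer=(358,425,200,258),block=(298,314,178,190),brush=(306,346,165,195)).items():print(n,shift(S,'pics/side0.png',*b))
T=cam('top')
for n,b in dict(wax=(238,258,204,224),jar=(390,413,202,224),bottle=(448,486,136,170),brush=(232,304,132,152),hammer=(330,430,115,150),scraper=(194,258,240,270),screwdriver=(340,406,256,270),block=(247,268,156,177),pear=(190,222,185,214)).items():print('top',n,shift(T,'pics/top0.png',*b))"
```

```text
18.475 [0.53465037 0.09573457 0.2211871 ] [ 0.67 -0.62  0.87]
acorn (0.0, 0.0, 0.999)
squirrel (0.0, 0.0, 0.999)
toad (0.0, 0.0, 0.999)
pear (0.0, 0.0, 0.999)
wax (0.0, 0.0, 0.997)
jar (0.0, 0.0, 0.998)
bottle (0.0, 0.0, 0.998)
scraper (0.0, 0.0, 0.999)
screwdriver (0.0, 0.0, 0.999)
hammer (0.0, 0.0, 0.999)
block (0.0, 0.0, 0.993)
brush (0.0, 0.0, 0.998)
top wax (-1.0, 5.0, 0.529)
top jar (0.0, 0.0, 0.999)
top bottle (0.0, 0.0, 0.999)
top brush (0.0, 0.0, 0.998)
top hammer (0.0, 0.0, 0.997)
top scraper (0.0, 0.0, 0.835)
top screwdriver (0.0, 0.0, 0.999)
top block (0.0, 0.0, 0.998)
top pear (0.0, 0.0, 0.999)
```

All bronzes are up and the bystanders unmoved (the wax tin's top view is blocked by the arm; its side view shows no shift). Handing in.

```bash
python3 -c "
from h import *
print(order.close_job())"
```

```text
the job is handed in; nothing more can be done
None
```

I pressed the acorn, then the squirrel's head, then the toadstool's cap with the shut fingertips, and handed the job in at about 18.5 s. No verdict is reported, so the results below are my own measurements.

| Bronze | Force at the press | Dip |
|---|---|---|
| Acorn | about 4 N | about 5 mm |
| Squirrel's head | about 2.9 N | about 3–4 mm |
| Toadstool's cap | about 3.2 N, then 1 mm deeper | about 3 mm, then about 4 mm |

**Last checks:** After the last lift, image matching showed all four bronzes back at their starting height. The pear showed no shift. Every loose object showed no shift in the side view. In the top view the arm hid the wax tin, so that match failed. The scraper's top-view match was weak (0.835), though it showed no shift.

**Disagreement:** The squirrel's head met the finger at z of about 0.153 m, not the stated 0.173 m. Triangulating from both cameras had put the top of the head at about 0.154–0.160 m. The close-up showed the tip on the head ball and the whole squirrel moving down, so I took it as the head. That identification is the least certain part of the run.

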